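# Load a glue tin into the sprung bench warmer

### The arm

A 6-joint arm with a two-finger parallel gripper is mounted at the origin on the work surface. World frame = base frame: x ahead of the robot, y to its left, z up, the work surface at z = 0. Lengths are in m, angles in rad, forces in N, time in s.
With the tool pointing down it reaches from about 0.25 to 0.8 m from the base axis. Payload 8.5 kg.
Tool frame: the origin (TCP) lies at the centre of the arm's flange, where the gripper is bolted on; the fingertips stand 173 mm ahead of it and the grasp point (between the pads) lies 155 mm ahead of it; z points along the fingers, y is the line along which they close (so a half turn about z gives the same grasp; the last joint's range is limited). The gripper opens to 85 mm and grips with 20 to 120 N. Pads are 22 mm wide; open, the fingers measure 114 mm over their backs; the gripper's body (76 mm by 85 mm) begins 54 mm behind the grasp point. The pads swing forward as they close: fully open they stand 13 mm farther back than shut.
Start: joints at [-1.116, 0.238, -0.013, 1.319, 0, 1.571], TCP at [0.231, -0.472, 0.405] pointing down, gripper open.
Joint ranges: [-2.66, 2.66], [-1.03, 1.9], [-1.14, 1.46], [-1.82, 2.27], [-1.45, 1.34], [-3.14, 3.14]. Speed limits (rad/s): [2.22, 2.22, 2.79, 3.14, 3.14, 3.14].

### API

Orientations are given as a unit quaternion [w, x, y, z].
In Python, from cell import arm gives the robot as it stands. The module is installed in compiled form; this text tells all that it offers.
- The arm moves only by the tool step_arm, never from a script. Its argument "steps" is a list of rows, each a list of 3 entries, a list of its own where there are three numbers: the shift along the tool's x, y, z in mm, then the turn, a rotation vector about the tool's x, y, z in rad, then the opening, from -1 (shut) to 1 (fully open). In form: [[[x, y, z], [wx, wy, wz], fingers], ...]. A call has 1 to 10 rows; each row shifts and turns the commanded pose from where the row before left it, along the tool's axes as they then stand; what a row does not reach is not made up. A row lasts 1/10 s, in which the tool goes at most 50 mm and 8.59 degrees, less where a joint would pass 70% of its speed; a pose out of reach is approached as far as the arm can. A call is refused whole if a number of a shift passes 50 or a number of a turn 0.15, either way. A call with a gripper value outside its range is refused whole. The fingers move at their own pace and stop on an object; "newtons" is the grip in N (left out, the last holds). Time passes only in rows, so rows that do not move let the fingers close. It gives the time, the measured TCP pose, the force, the opening and the grip force at its end, in the units of the state.
- arm.state(): the state, without advancing time (a new reading comes with each control period).
- arm.read_camera(name): name is "scene" or "top"; returns the picture (384x512x3 uint8, red, green, blue); there is no depth.
- arm.calibration(name): a dict with "camera_matrix" (3x3 intrinsics, pixels), "rvec" (rotation vector, rad) and "tvec" (3), from world to camera coordinates, as OpenCV has them. Camera axes: x right, y down, z forward; pixel columns grow to the right and rows downward; lengths in m; the calibration is good to about 2 mm. A picture is of the moment at which its call begins. calibration takes no time and is no camera call.
- arm.close_job(): hands the job in; it is judged then, once.
Trained networks look in the newest picture that a camera, given by its name, has taken for a name from the list of things; names that differ only in an ending like _2 or _b are one class to them, and where a whole thing is asked for, a point or a joint stands for the part that bears it (a point fixed in the world has none). Each returns a list of dicts, best first, with "score" (0 to 1); they miss things now and then, are a little off and sometimes report something else, mostly with a low value. They report only what shows in the picture. A call takes as long as a camera call. They do not tell look-alikes from the thing itself.
- arm.outline_of(query, camera): "region" (384x512 bool, what is visible of it) and "box" ([left, top, right, bottom] in pixels, round what is visible of it).
The state is a dict: "t": time; "joint_positions": joint angles; "joint_velocities": joint speeds; "effort": joint torques, N m; "ee_pos": TCP position; "eef_rot": TCP orientation; "force": force on the tool from outside, world axes, zero at the start; "torque": the same for the moment, N m; "gripper_width": finger opening in m; "grip_force": force on a finger pad.
Only numpy, scipy, OpenCV 4.12 (cv2) and the standard library are available. Lean on these libraries where they do the work, as an engineer would, in place of code of your own. Each camera call takes 0.05 s, during which the arm holds its last target. There are 200 camera calls.

### The job

Stand the low wide tin upright in the middle of the sprung platform of the bench warmer, then push it down with the platform and hold it there until the side catch has slid in over the platform, and let go so that the tin stays down. Leave the tall tin of the same width standing where it is.

Things in the scene. Friction and masses are not known exactly. Their poses are not given: they have to be found in the camera images.
- tin: The low wide tin to load: upright closed steel cylinder with a plain paper band, 60 mm diameter, 60 mm high, flat lid, 300 g +-20 %. Origin: centre of its underside, z up. A tall tin (60 mm diameter, 105 mm high) and a small tin (40 mm diameter, 42 mm high) stand near it in any order, at least 35 mm clear.
- lift_top (a point): Centre of the top of the sprung aluminium platform (124 mm square, dark 70 mm ring), moving with it, z up. It fills the mouth of the grey warmer housing (160 mm square, fixed, yawed up to 23 deg), flush with its top 90 mm above the bench. Slides straight down to a stop 44 mm lower; the tin alone sinks it under 6 mm, pushing it down takes up to 10 N. Caught, it rests 36 mm down.
- catch (a joint): Slide of the spring-driven catch, a steel tongue with a black knob on the housing's far (+x) side. 0 m: out, tip against the platform's side; 0.012 m: fully in, over the platform's edge. It moves in by itself once the platform is 36 mm or more down, but slowly: hold the platform there for about half a second. It needs no touching.
- tall_tin: The tall tin that stays where it is: same steel and paper band, 60 mm diameter, 105 mm high, about 500 g. Origin at the centre of its underside, z up.
There are look-alikes about, which are no part of the job. Leave any red or turquoise look-alike of the tin alone.

How it is judged:
By the outcome, as a careful person would: the job done as asked, in the order asked, and still so for the second after the job is handed in, with the robot touching nothing.
It also fails if it takes over 48 s, if anything falls off the work surface, if the arm or the gripper's body presses on something with over 40 N, if the wrist force passes 120 N, or if a joint passes its speed limit or range.

## Working session

There is one attempt and no reset: what is moved stays moved. The work goes in short steps, Python scripts to look and compute and a tool call to move; the robot and the scene stay as the last step left them, time stands still between calls to the robot, and variables do not carry over. Pictures are saved under pics/ and viewed, at most 10 in all, crops included, and the job is handed in when it is done.

Besides the shell and the picture viewer there is one more tool, called after ">>>" as name(argument=value, ...), one argument or row to a line, values as JSON. step_arm: Moves the arm, as the interface text tells. Its arguments: {"type":"object","properties":{"steps":{"type":"array"},"newtons":{"type":"number"}},"required":["steps"]}

```bash
mkdir -p pics; cat > h.py <<'E'
from cell import arm
import numpy as np, cv2
def cal(n):
    c=arm.calibration(n); return np.array(c["camera_matrix"],float),cv2.Rodrigues(np.array(c["rvec"],float))[0],np.array(c["tvec"],float).ravel()
def ray(n,u,v,z):
    K,R,t=cal(n); d=R.T@np.linalg.inv(K)@np.array([u,v,1.]); o=-R.T@t
    return (o+d*(z-o[2])/d[2])[:3]
def proj(n,p):
    K,R,t=cal(n); q=K@(R@np.array(p,float)+t); return q[:2]/q[2]
def save(im,f): cv2.imwrite(f,im[:,:,::-1])
E
python3 - <<'E'
from h import *
a=arm.read_camera("scene");b=arm.read_camera("top")
save(a,"pics/s0.png");save(b,"pics/t0.png")
for n in("scene","top"):
    K,R,t=cal(n);print(n,-R.T@t,K[0,0],R[2])
    for q in("tin","tall_tin","lift_top","catch"):
        for o in arm.outline_of(q,n)[:4]: print(n,q,round(o["score"],2),o["box"])
print(arm.state())
E
```

```text
scene [ 1.02306041 -0.49947006  0.55119051] 460.4266269737639 [-0.58508374  0.57981782 -0.5669994 ]
scene tin 0.72 [194.5, 221.3, 232.1, 266.6]
scene tin 0.7 [383.8, 162.3, 398.7, 174.0]
scene tin 0.64 [258.6, 233.5, 295.7, 284.5]
scene tin 0.57 [234.6, 187.5, 270.5, 230.5]
scene tall_tin 0.9 [85.2, 212.6, 133.6, 277.3]
scene lift_top 0.59 [301.4, 128.0, 372.2, 161.8]
scene lift_top 0.51 [89.6, 212.0, 133.2, 279.6]
scene catch 0.45 [386.2, 162.3, 399.6, 175.0]
top [0.40555703 0.00566704 0.88709268] 368.9085826835903 [ 0.18567805  0.00172254 -0.98260913]
top tin 0.93 [290.2, 191.9, 317.3, 223.2]
top tin 0.87 [271.5, 147.2, 297.3, 178.6]
top tin 0.81 [242.4, 203.6, 268.8, 229.0]
top tall_tin 0.55 [350.4, 234.6, 395.7, 265.0]
top lift_top 0.69 [113.9, 167.4, 184.4, 238.6]
top lift_top 0.54 [134.9, 150.4, 141.0, 161.0]
top catch 0.56 [133.7, 151.8, 139.2, 159.5]
{'t': 0.5, 'joint_positions': array([-1.11601174e+00,  2.38215625e-01, -1.35601026e-02,  1.31921945e+00,
       -6.41241925e-06,  1.57083145e+00]), 'joint_velocities': array([-1.05747235e-03, -3.29357520e-04,  1.02208590e-03,  9.97873924e-05,
       -2.55929120e-04, -8.13888856e-06]), 'effort': array([-7.89079622e-04, -5.38165677e+01,  3.46478891e+01,  4.06982042e-03,
       -4.21146467e-05,  6.47737224e-06]), 'ee_pos': array([ 0.23059385, -0.47159312,  0.40464458]), 'eef_rot': array([-9.61444599e-05,  9.74261536e-01,  2.25420604e-01, -2.55400049e-05]), 'force': array([-1.1387869 , -0.16321463,  0.56876104]), 'torque': array([-0.02525907,  0.01107808, -0.00372136]), 'grip_force': 0.0, 'gripper_width': 0.08530988922012937}
```

View pics/s0.png

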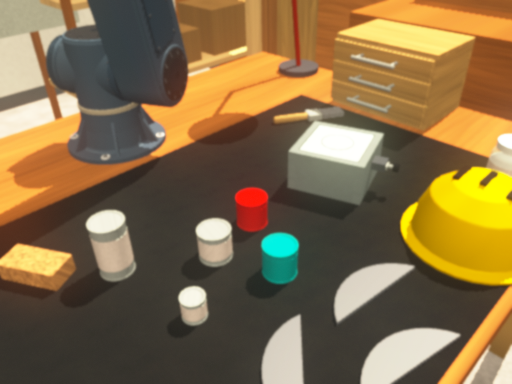

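View pics/t0.png

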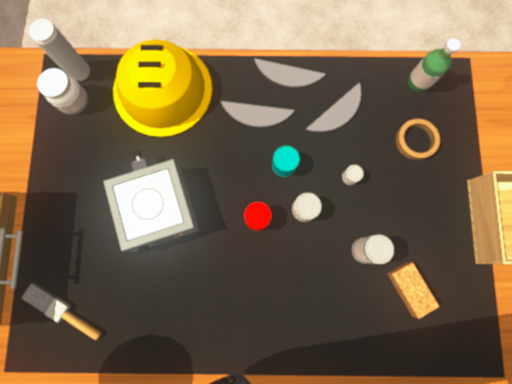

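The low white tin is at top (307,207) and scene (214,242). Things that could be taken for it:

| Thing | Top px | Scene px |
|---|---|---|
| red look-alike | (258,215) | (252,208) |
| turquoise look-alike | (286,160) | (280,258) |
| tall tin | (378,249) | (111,244) |
| small tin | (353,175) | (193,305) |

The warmer is at top (148,205), with its knob at (139,160).

```bash
python3 - <<'E'
from h import *
a=cv2.imread("pics/s0.png")[...,::-1];b=cv2.imread("pics/t0.png")[...,::-1]
g=np.hstack([cv2.resize(a[190:290,170:310],(560,400),interpolation=2)]);
save(g,"pics/c0.png")
for n,im,boxes in(("top",b,[(280,182,335,235),(345,225,402,275),(335,160,370,190)]),("scene",a,[(190,212,236,272)])):
    for x0,y0,x1,y1 in boxes:
        c=im[y0:y1,x0:x1].astype(int); m=((c.min(2)>120)).astype(np.uint8)
        k,l,s,ce=cv2.connectedComponentsWithStats(m); i=1+s[1:,4].argmax()
        print(n,s[i],ce[i]+[x0,y0])
for u,v,z in((307,205,.06),(380,249,.105),(354,174,.042),(258,214,.06),(286,158,.06)): print(ray("top",u,v,z).round(4))
print("scene lid",ray("scene",214,228,.06), "base proj scene check")
for x in [ray("top",307,205,.06)]:
    print(proj("scene",x), proj("scene",[x[0],x[1],0]))
# warmer
hsv=cv2.cvtColor(b,cv2.COLOR_RGB2GRAY)
m=np.zeros_like(hsv);m[140:260,95:200]=(hsv[140:260,95:200]>200)*1
k,l,s,ce=cv2.connectedComponentsWithStats(m);i=1+s[1:,4].argmax();ct=max(cv2.findContours((l==i).astype(np.uint8),0,2)[0],key=cv2.contourArea)
box=cv2.boxPoints(cv2.minAreaRect(ct));print(s[i],box)
w=np.array([ray("top",*p,.09) for p in box]);print(w.round(4),w.mean(0),[np.linalg.norm(w[i]-w[i-1]) for i in range(4)])
print("ring",ray("top",148,204,.09),proj("scene",w.mean(0)))
for p in w: print(proj("scene",p))
E
```

```text
top [ 12  10  30  29 652] [306.26380368 206.47699387]
top [  8   9  41  30 962] [373.82432432 249.45738046]
top [  7   5  22  20 310] [352.49677419 174.08387097]
scene [   6    6   36   48 1347] [214.62435041 240.3043801 ]
[ 0.5262 -0.1179  0.06  ]
[ 0.428  -0.2622  0.105 ]
[ 0.6033 -0.2325  0.042 ]
[ 0.5048 -0.0072  0.06  ]
[ 0.6358 -0.0714  0.06  ]
scene lid [ 0.52347886 -0.11452696  0.06      ] base proj scene check
[213.53654152 229.57886666] [215.9898818  255.87863633]
[ 105  161   87   88 4683] [[101.529854 181.74852 ]
 [171.8873   160.42809 ]
 [192.24896  227.62154 ]
 [121.89151  248.94197 ]]
[[0.5698 0.3391 0.09  ]
 [0.6197 0.1861 0.09  ]
 [0.4705 0.1349 0.09  ]
 [0.4238 0.2833 0.09  ]] [0.52094967 0.23584415 0.09      ] [np.float64(0.1562734423631103), np.float64(0.16086677865295332), np.float64(0.15776749331909842), np.float64(0.15552727265323035)]
ring [0.52108808 0.2334634  0.09      ] [336.76651244 142.19021631]
[383.09295819 133.09513461]
[362.56029792 167.05869225]
[287.53946033 151.23313737]
[315.08262252 121.87050757]
```

View pics/c0.png

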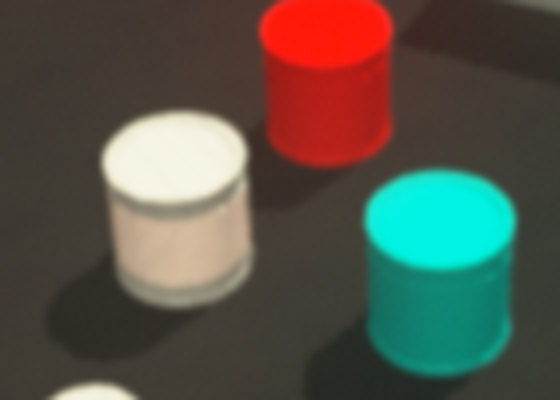

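The crop shows the low tin with its paper band, clear of the red and turquoise ones. I'll move above it.

>>> step_arm(
  steps=[
    [[42,-19,0],[0,0,0],1],
    [[42,-19,0],[0,0,0],1],
    [[42,-19,0],[0,0,0],1],
    [[42,-19,0],[0,0,0],1],
    [[42,-19,0],[0,0,0],1],
    [[42,-19,0],[0,0,0],1],
    [[42,-19,0],[0,0,0],1],
    [[42,-19,0],[0,0,0],1],
    [[42,-19,0],[0,0,0],1],
    [[42,-19,0],[0,0,0],1],
  ],
)

```text
t: 1.5
ee_pos: [0.5254, -0.1147, 0.4049]
eef_rot: [0.0, 0.974, 0.225, 0.0]
force: [0.4, -1.1, -0.0]
gripper_width: 0.0855
grip_force: 0.0
```

>>> step_arm(
  steps=[
    [[0,0,25],[0,0,0],1],
    [[0,0,25],[0,0,0],1],
    [[0,0,25],[0,0,0],1],
    [[0,0,25],[0,0,0],1],
    [[0,0,0],[0,0,0],1],
  ],
)

```text
t: 2.0
ee_pos: [0.5234, -0.1161, 0.3019]
eef_rot: [-0.001, 0.974, 0.226, -0.002]
force: [0.4, 0.6, -0.5]
gripper_width: 0.0854
grip_force: 0.0
```

```bash
python3 - <<'E'
from h import *
a=arm.read_camera("scene");b=arm.read_camera("top")
g=np.hstack([cv2.resize(a[130:290,150:310],(400,400)),cv2.resize(b[130:260,240:370],(400,400))]);save(g,"pics/c1.png")
s=arm.state();print(s["t"],s["ee_pos"],s["eef_rot"],s["force"])
E
```

```text
2.1 [ 0.52448133 -0.11644366  0.30508589] [-1.85856738e-04  9.74262930e-01  2.25414378e-01 -2.59336214e-04] [-0.03623967 -0.28762221  0.03631655]
```

View pics/c1.png

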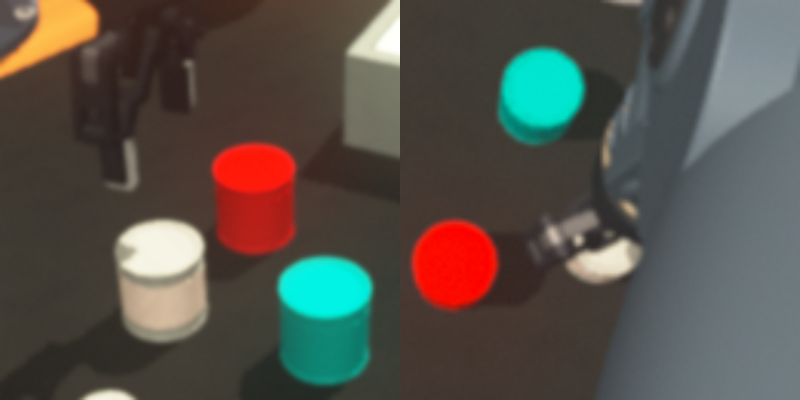

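The fingers straddle the low tin: tips at scene (199,204) and (222,172), with the lid below at (214,228). I'll descend and grip.

>>> step_arm(
  steps=[
    [[0,0,25],[0,0,0],1],
    [[0,0,25],[0,0,0],1],
    [[0,0,20],[0,0,0],1],
    [[0,0,20],[0,0,0],1],
    [[0,0,15],[0,0,0],1],
    [[0,0,11],[0,0,0],1],
    [[0,0,0],[0,0,0],1],
  ],
)

```text
t: 2.8
ee_pos: [0.5246, -0.1165, 0.1886]
eef_rot: [-0.0, 0.974, 0.225, -0.0]
force: [-0.6, 0.6, -0.1]
gripper_width: 0.0857
grip_force: 0.0
```

>>> step_arm(
  newtons=40,
  steps=[
    [[0,0,0],[0,0,0],0.3],
    [[0,0,0],[0,0,0],0.1],
    [[0,0,0],[0,0,0],-0.2],
    [[0,0,0],[0,0,0],-0.5],
    [[0,0,0],[0,0,0],-1],
    [[0,0,0],[0,0,0],-1],
    [[0,0,0],[0,0,0],-1],
  ],
)

```text
t: 3.5
ee_pos: [0.5251, -0.1166, 0.1901]
eef_rot: [0.001, 0.974, 0.225, 0.001]
force: [-0.6, -0.3, 5.5]
gripper_width: 0.0591
grip_force: 42.5
```

>>> step_arm(
  steps=[
    [[0,0,-20],[0,0,0],-1],
    [[0,0,-35],[0,0,0],-1],
    [[0,0,-35],[0,0,0],-1],
    [[0,0,-35],[0,0,0],-1],
    [[0,0,-25],[0,0,0],-1],
    [[0,0,0],[0,0,0],-1],
  ],
)

```text
t: 4.1
ee_pos: [0.5253, -0.1166, 0.3427]
eef_rot: [0.001, 0.974, 0.225, 0.003]
force: [0.9, -0.1, -2.9]
gripper_width: 0.0593
grip_force: 44.2
```

```bash
python3 - <<'E'
from h import *
for n,f,bx in(("top","pics/t0.png",(125,180,172,228)),("scene","pics/s0.png",(300,122,375,165))):
    b=cv2.imread(f,0);x0,y0,x1,y1=bx
    c=b[y0:y1,x0:x1]; bl=cv2.subtract(cv2.morphologyEx(c,cv2.MORPH_CLOSE,np.ones((7,7))),c)
    for th in (10,20):
        ys,xs=np.nonzero(bl>th)
        if len(xs)<10: continue
        k,l,s,ce=cv2.connectedComponentsWithStats((bl>th).astype(np.uint8),connectivity=8);i=1+s[1:,4].argmax()
        ys,xs=np.nonzero(l==i);e=cv2.fitEllipse(np.c_[xs+x0,ys+y0].astype(np.float32));print(n,th,s[i],e,ray(n,*e[0],.09))
E
```

```text
top 10 [  6   8  33  32 148] ((147.2384796142578, 203.665771484375), (30.062971115112305, 31.78037452697754), 47.91498565673828) [0.52181035 0.23517039 0.09      ]
top 20 [ 0  0  7  2 11] ((127.45454406738281, 180.5), (0.0, 1.0), 0.0) [0.5730986  0.28203149 0.09      ]
scene 10 [  8   0  42   3 113] ((328.5221862792969, 122.9688720703125), (2.333376407623291, 45.238582611083984), 90.03436279296875) [0.45024437 0.29948161 0.09      ]
scene 20 [19  0 29  3 74] ((334.72784423828125, 122.87288665771484), (2.2833521366119385, 27.706707000732422), 90.91561126708984) [0.46041822 0.30947559 0.09      ]
```

>>> step_arm(
  steps=[
    [[10,-20,0],[0,0,0],-1],
    [[19,-40,0],[0,0,0],-1],
    [[19,-40,0],[0,0,0],-1],
    [[19,-40,0],[0,0,0],-1],
    [[19,-40,0],[0,0,0],-1],
    [[19,-40,0],[0,0,0],-1],
    [[19,-40,0],[0,0,0],-1],
    [[19,-40,0],[0,0,0],-1],
    [[8.5,-18,0],[0,0,0],-1],
    [[0,0,0],[0,0,0],-1],
  ],
)

```text
t: 5.1
ee_pos: [0.5203, 0.2384, 0.3373]
eef_rot: [-0.0, 0.974, 0.227, -0.001]
force: [0.9, -0.8, -1.7]
gripper_width: 0.0593
grip_force: 44.5
```

>>> step_arm(
  steps=[
    [[0,0,20],[0,0,0],-1],
    [[0,0,15],[0,0,0],-1],
    [[0,0,0],[0,0,0],-1],
  ],
)

```text
t: 5.4
ee_pos: [0.5199, 0.2347, 0.3011]
eef_rot: [0.001, 0.974, 0.225, -0.002]
force: [-0.0, 0.6, -2.6]
gripper_width: 0.059
grip_force: 44.5
```

```bash
python3 - <<'E'
from h import *
a=arm.read_camera("scene");b=arm.read_camera("top")
g=np.hstack([cv2.resize(a[50:210,270:430],(400,400)),cv2.resize(b[140:270,90:220],(400,400))]);save(g,"pics/c2.png")
s=arm.state();print(s["t"],s["ee_pos"],s["eef_rot"],s["force"])
p=s["ee_pos"]; print(proj("scene",[p[0],p[1],p[2]-.19]),proj("scene",[.5215,.2352,.09]))
E
```

```text
5.5 [0.5207564  0.23508078 0.30345619] [ 1.39947193e-04  9.74338567e-01  2.25086518e-01 -6.29248400e-04] [ 0.69524636  0.41832747 -1.65228941]
[337.34907903 132.32848959] [336.79369713 142.37587426]
```

View pics/c2.png

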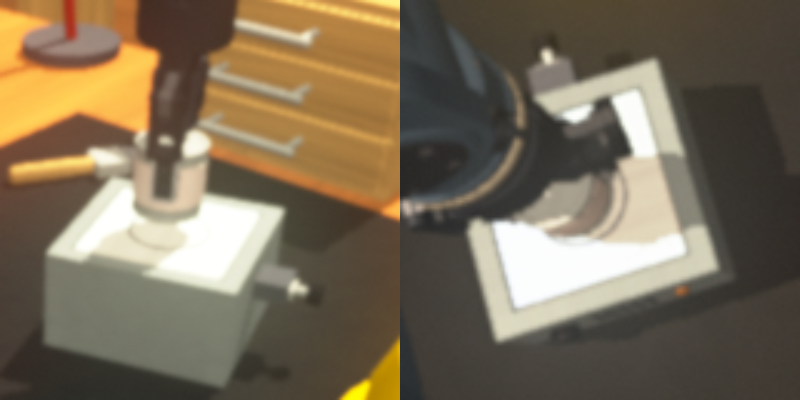

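The tin hangs upright above the ring (scene about (340,125)). I'll lower it and release.

>>> step_arm(
  steps=[
    [[0,0,10],[0,0,0],-1],
    [[0,0,8],[0,0,0],-1],
    [[0,0,5],[0,0,0],-1],
    [[0,0,3],[0,0,0],-1],
    [[0,0,0],[0,0,0],-1],
    [[0,0,0],[0,0,0],-1],
  ],
)

```text
t: 6.1
ee_pos: [0.5208, 0.2358, 0.2779]
eef_rot: [-0.0, 0.974, 0.225, -0.0]
force: [-0.6, -1.7, 0.9]
gripper_width: 0.0591
grip_force: 44.9
```

>>> step_arm(
  steps=[
    [[0,0,0],[0,0,0],0.3],
    [[0,0,0],[0,0,0],0.6],
    [[0,0,0],[0,0,0],1],
    [[0,0,0],[0,0,0],1],
    [[0,0,0],[0,0,0],1],
    [[0,0,-20],[0,0,0],1],
    [[0,0,-30],[0,0,0],1],
    [[0,0,-30],[0,0,0],1],
    [[0,0,0],[0,0,0],1],
  ],
)

```text
t: 7.0
ee_pos: [0.5217, 0.2362, 0.3618]
eef_rot: [-0.001, 0.974, 0.225, 0.003]
force: [1.0, 0.5, 0.5]
gripper_width: 0.0852
grip_force: 0.0
```

>>> step_arm(
  steps=[
    [[0,0,0],[0,0,0],0],
    [[0,0,0],[0,0,0],-1],
    [[0,0,0],[0,0,0],-1],
    [[0,0,0],[0,0,0],-1],
    [[0,0,0],[0,0,0],-1],
    [[0,0,0],[0,0,0],-1],
    [[0,0,0],[0,0,0],-1],
  ],
)

```text
t: 7.7
ee_pos: [0.5209, 0.2358, 0.3576]
eef_rot: [-0.0, 0.974, 0.225, -0.0]
force: [-0.9, -0.2, -0.1]
gripper_width: -0.0003
grip_force: 0.0
```

```bash
python3 - <<'E'
from h import *
a=arm.read_camera("scene");b=arm.read_camera("top")
g=np.hstack([cv2.resize(a[50:210,270:430],(400,400)),cv2.resize(b[140:270,90:220],(400,400))]);save(g,"pics/c3.png")
s=arm.state();print(s["t"],s["ee_pos"],s["eef_rot"],s["force"],s["gripper_width"])
print(proj("scene",[.5215,.2352,.09]),proj("scene",[.5215,.2352,.147]),proj("scene",[*s["ee_pos"][:2],s["ee_pos"][2]-.173]))
E
```

```text
7.8 [0.52089179 0.23580259 0.35772392] [-4.42204016e-05  9.74259223e-01  2.25430620e-01  1.58749678e-05] [ 0.3584165   0.46346613 -0.94572839] 8.593940893806371e-05
[336.79369713 142.37587426] [338.96747757 117.6905962 ] [340.42215677 100.24047148]
```

View pics/c3.png

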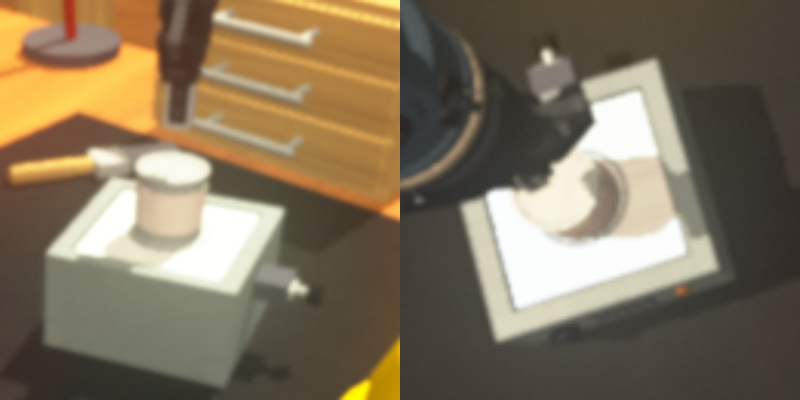

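The tin stands upright in the ring's middle, with the lid at scene (339,117) where expected, and the shut fingers are above it. Next I'll push down.

>>> step_arm(
  steps=[
    [[0,0,15],[0,0,0],-1],
    [[0,0,15],[0,0,0],-1],
    [[0,0,8],[0,0,0],-1],
    [[0,0,6],[0,0,0],-1],
    [[0,0,6],[0,0,0],-1],
    [[0,0,6],[0,0,0],-1],
    [[0,0,6],[0,0,0],-1],
    [[0,0,6],[0,0,0],-1],
    [[0,0,4],[0,0,0],-1],
    [[0,0,4],[0,0,0],-1],
  ],
)

```text
t: 8.8
ee_pos: [0.5207, 0.2357, 0.2823]
eef_rot: [-0.0, 0.974, 0.225, 0.0]
force: [-4.8, -2.1, 9.6]
gripper_width: 0.0001
grip_force: 4.5
```

>>> step_arm(
  steps=[
    [[0,0,0],[0,0,0],-1],
    [[0,0,0],[0,0,0],-1],
    [[0,0,0],[0,0,0],-1],
    [[0,0,0],[0,0,0],-1],
    [[0,0,0],[0,0,0],-1],
    [[0,0,0],[0,0,0],-1],
    [[0,0,0],[0,0,0],-1],
    [[0,0,0],[0,0,0],-1],
    [[0,0,0],[0,0,0],-1],
    [[0,0,0],[0,0,0],-1],
  ],
)

```text
t: 9.8
ee_pos: [0.5206, 0.2357, 0.2826]
eef_rot: [-0.0, 0.974, 0.225, 0.0]
force: [-3.2, -1.9, 9.7]
gripper_width: -0.0004
grip_force: 4.3
```

```bash
python3 - <<'E'
from h import *
a=arm.read_camera("scene");b=arm.read_camera("top")
g=np.hstack([cv2.resize(a[50:210,270:430],(400,400)),cv2.resize(b[140:270,90:220],(400,400))]);save(g,"pics/c4.png")
s=arm.state();print(s["t"],s["ee_pos"],s["force"],s["gripper_width"])
E
```

```text
9.9 [0.52063581 0.23570966 0.282563  ] [-4.42667001 -1.34343224  7.92945411] 0.0002534160858534923
```

View pics/c4.png

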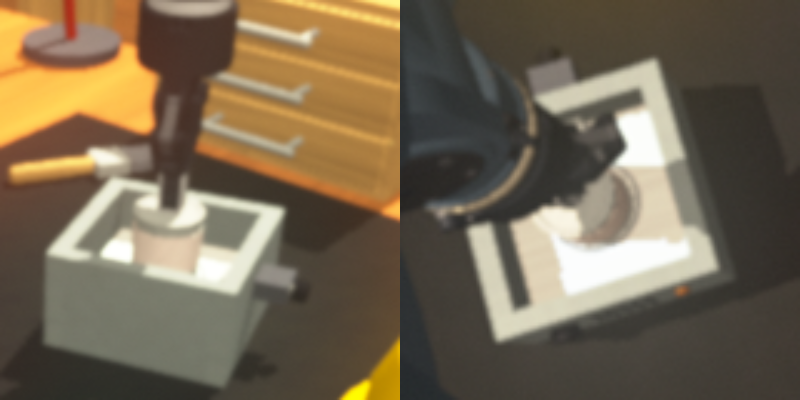

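The platform is down and the knob has moved in against its block (scene crop (300,290); the bright shaft is gone). I'll let go slowly.

>>> step_arm(
  steps=[
    [[0,0,0],[0,0,0],-1],
    [[0,0,-2],[0,0,0],-1],
    [[0,0,-2],[0,0,0],-1],
    [[0,0,-3],[0,0,0],-1],
    [[0,0,-5],[0,0,0],-1],
    [[0,0,-20],[0,0,0],-1],
    [[0,0,-40],[0,0,0],-1],
    [[0,0,-40],[0,0,0],-1],
    [[0,0,-20],[0,0,0],-1],
    [[0,0,0],[0,0,0],-1],
  ],
)

```text
t: 10.9
ee_pos: [0.5215, 0.2361, 0.4172]
eef_rot: [-0.001, 0.974, 0.225, 0.003]
force: [0.5, 0.1, -0.8]
gripper_width: -0.0003
grip_force: 0.0
```

```bash
python3 - <<'E'
from h import *
a=arm.read_camera("scene");b=arm.read_camera("top")
g=np.hstack([cv2.resize(a[50:210,270:430],(400,400)),cv2.resize(b[140:270,90:220],(400,400))]);save(g,"pics/c5.png")
s=arm.state();print(s["t"],s["ee_pos"],s["force"],s["gripper_width"])
E
```

```text
11.0 [0.52096861 0.23585348 0.41369485] [-0.5002897  -0.36449464 -0.39891219] -0.00014776710159862343
```

View pics/c5.png

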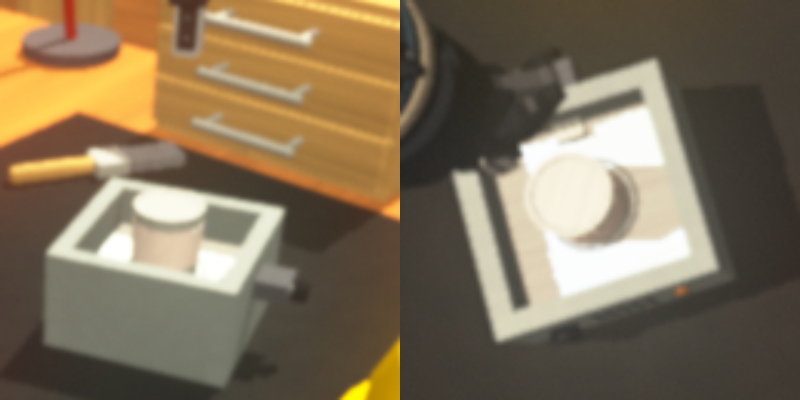

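The tin stays down and upright on the ring. The tongue shows over the platform's edge (top crop (572,130)) and the gripper is clear, so I'll hand in.

```bash
python3 -c "
from cell import arm
print(arm.close_job())"
```

```text
the job is handed in; nothing more can be done
None
```

The low tin stands upright in the middle of the platform, held down by the catch; I never touched the tall tin, and I handed the job in about 11 s into the 48 s allowed.

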